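# Dock the hand pump in its undercut bench shoe

### The arm

A 7-joint arm with a two-finger parallel gripper is mounted at the origin on the work surface. World frame = base frame: x ahead of the robot, y to its left, z up, the work surface at z = 0. Lengths are in mm, angles in rad, forces in N, time in s.
With the tool pointing down it reaches from about 400 to 875 mm from the base axis. Payload 4.4 kg.
Tool frame: the origin (TCP) lies at the very end of the fingers, on their centre line; the grasp point (between the pads) lies 19 mm behind it; z points along the fingers, y is the line along which they close (so a half turn about z gives the same grasp; the last joint's range is limited). The gripper opens to 85 mm and grips with 20 to 120 N. Pads are 22 mm wide; open, the fingers measure 114 mm over their backs; the gripper's body (76 mm by 85 mm) begins 54 mm behind the grasp point. The pads swing forward as they close: fully open they stand 13 mm farther back than shut.
Start: joints at [1.184, 0.628, 0.038, 1.517, -0.027, 0.996, -0.02], TCP at [204.99, -616.844, 231.313] pointing down, gripper open.
Joint ranges: [-3.06, 3.06], [-0.37, 2.12], [-1.25, 1.32], [0.18, 2.47], [-1.1, 4.24], [0.23, 1.98], [-2.94, 2.94]. Speed limits (rad/s): [2.57, 2.57, 3.14, 3.14, 3.14, 3.14, 3.14].

### API

Orientations are given as [roll, pitch, yaw] about the fixed x, y, z axes, in that order (R = Rz(yaw) Ry(pitch) Rx(roll)).
In Python, from cell import read_state, get_image, camera_info, finish_job gives the robot as it stands.
- The arm moves only by the tool play_rows, never from a script. Its argument "deltas" is one flat list of numbers, 7 for each row, row after row: the shift along the tool's x, y, z in mm, then the turn, a rotation vector about the tool's x, y, z in rad, then the opening, from 0 (shut) to 1 (fully open). In form: [dx, dy, dz, ax, ay, az, grip, dx, dy, dz, ax, ay, az, grip, ...]. A call has 1 to 10 rows; each row is the pose to reach, as a shift and turn from the pose commanded when the call began, along the tool's axes at that moment; what a row does not reach only later rows make up. A row lasts 1/8 s, in which the tool goes at most 62.5 mm and 10.7 degrees, less where a joint would pass 70% of its speed; a pose out of reach is approached as far as the arm can. A call with a gripper value outside its range is refused whole. The fingers move at their own pace and stop on an object; the grip force is fixed at half the most. Time passes only in rows, so rows that repeat a pose let the fingers close. It gives the time, the measured TCP pose, the force, the opening and the grip force at its end, in the units of the state.
- read_state(): the state, without advancing time (a new reading comes with each control period).
- get_image(name): name is "scene" or "top"; returns the picture (400x640x3 uint8, red, green, blue); there is no depth.
- camera_info(name): a dict with "fx", "fy", "cx", "cy" (pixels), "T" (4x4, takes a point from camera to world coordinates). Camera axes: x right, y down, z forward; pixel columns grow to the right and rows downward; lengths in mm; the calibration is good to about 2 mm. A picture is of the moment at which its call begins. camera_info takes no time and is no camera call.
- finish_job(): hands the job in; it is judged then, once.
The state is a dict: "clock": time; "qpos": joint angles; "qd": joint speeds; "tau": joint torques, N m; "eef_pos": TCP position; "tool_rot": TCP orientation; "force": force on the tool from outside, world axes, zero at the start; "torque": the same for the moment, N m; "width": finger opening in mm; "gripper_force": force on a finger pad.
Only numpy, scipy, OpenCV 4.12 (cv2) and the standard library are available. Lean on these libraries where they do the work, as an engineer would, in place of code of your own. Each camera call takes 0.05 s, during which the arm holds its last target. There are 200 camera calls.

### The job

Stand the chrome hand pump at the open mouth of the bench shoe and slide its round foot in under the two overhanging blue lips until it is fully home against the orange buffer, and keep a gentle steady push of about 8 N on the buffer for half a second. With the pump left home against the buffer, press its red button all the way down and let it come back up. Keep the pump upright, never ram or force it against the shoe or the buffer (stay under 12 N), and leave the sprinkler and the mallet where they are.

Things in the scene. Friction and masses are not known exactly. Their poses are not given: they have to be found in the camera images.
- pump: Loose chrome hand pump, 0.4 to 0.8 kg, standing on the bench. Origin: centre of the underside; z up its axis. Foot: disc 64 mm across, 8 mm thick. On it a square body 30 x 30 mm up to z = 58 mm, its sides square to the pump's x and y, then a round neck. A 10 mm thick spout leaves along its +x at z = 66, reaching 65 mm out. Red button on top, top face at z = 90.
- pump_grip (a point): Good place to grip the pump: on its axis in the middle of the square body (30 x 30 mm), 42 mm above its underside; same axes as the pump. Close the fingers along the pump's y to clear the spout (+x) and the button above.
- plunger_top (a point): Centre of the top face of the pump's red button (26 mm across), 90 mm above the pump's underside when not pressed; moves with the button.
- plunger (a joint): Travel of the pump's button, in m: 0 up, 0.006 fully pressed in. Sprung: starts to move at about 2 N, fully down at about 5.5 N, springs back when let go.
- shoe: Undercut shoe fixed to the bench, no floor: the foot slides on the bench. Origin: its centre, at bench level; +x points inward along the slide, the mouth faces -x. Dark guides' inner faces at y = +-33.5 mm (64 mm foot), x = -55 to 55 mm. Blue lips overhang them from x = -55 to 55, underside 10.5 mm and top 16.5 mm up, with a 42 mm slot between them for the pump's body.
- shoe_mouth (a point): Point on the bench before the shoe's mouth, on its centre line, 100 mm before its origin (shoe's -x); same axes. Stood here the foot is clear of the lips. The pump meets the buffer with its axis 80 to 104 mm beyond here. On either side the guides flare outward by 20 degrees, from 67 mm apart at shoe x = -55 mm to about 92 mm at x = -88 mm, 10.5 mm high.
- stop: Dark fixed bar across the inner end of the shoe, 67 mm wide, 9.5 mm high. Origin: bench level, middle of its front face, 45 mm beyond the shoe's origin; axes as the shoe's. From it an orange buffer screw (head 30 mm wide, 8 mm deep, 1 to 9 mm up, seen between the lips) points to the mouth. Its stiff hand setting varies unmeasured: head face 9 to 33 mm before this origin. It yields only over 80 N: feel for it.
- sprinkler: Yellow plastic sprinkler, a bystander: 90 mm round base, three arms reaching about 57 mm from its axis, 71 mm high. Origin: centre of the underside.
- mallet: Wooden mallet lying on the bench, a bystander. Origin under the centre of its head (65 x 110 x 65 mm high); the handle, 26 mm thick, runs along its -x to 233 mm.
There are look-alikes about, which are no part of the job. There is more than one size of the shoe; the job needs the smallest.

How it is judged (in metres and radians):
On the way, in this order (a step that is already met when the one before it is completed fails the run):
1. The pump's foot, flat and under the lips, is pushed against the buffer of the stop with 4 to 12 N, kept up for 0.3 s (contact force between pump and stop above 4 N and angle between pump's own z axis and vertical below 0.08 rad and horizontal distance between pump and buffer_c0 below 0.0385 m and x of pump in the frame of stop between -0.068 and -0.038 m and y of pump in the frame of shoe between -0.004 and 0.004 m and height (world z) of pump below 0.003 m), for 0.3 s.
2. The button is pressed fully in (over 5 mm) while the pump is home (value of joint plunger above 0.005 m and horizontal distance between pump and buffer_c0 below 0.0385 m), for 0.05 s.
At the end, for the whole second after the job is handed in: The pump stands upright (within 0.04 rad) on the bench in the shoe, its foot under both lips and within 2.5 mm of the orange buffer (axis within 38.5 mm of the middle of the buffer's head), at rest, its button back up (horizontal distance between pump and buffer_c0 below 0.0385 m and x of pump in the frame of stop between -0.068 and -0.038 m and y of pump in the frame of shoe between -0.004 and 0.004 m and height (world z) of pump below 0.003 m and angle between pump's own z axis and vertical below 0.04 rad and value of joint plunger below 0.0015 m and linear speed of pump below 0.01 m/s); the robot touches nothing.
It fails at once if The pump is pushed against the stop or its buffer with more than 12 N (contact force between pump and stop above 12 N).
It fails at once if The pump is forced against the guides or lips of the shoe with more than 12 N (contact force between pump and shoe above 12 N).
It fails at once if The pump is tipped over 0.35 rad (angle between pump's own z axis and vertical above 0.35 rad).
It fails at once if The sprinkler is moved over 20 mm (distance of sprinkler from where it was at the start of the episode above 0.02 m).
It fails at once if The mallet is moved over 20 mm (distance of mallet from where it was at the start of the episode above 0.02 m).
It also fails if it takes over 72 s, if anything falls off the work surface, if the arm or the gripper's body presses on something with over 40 N, if the wrist force passes 120 N, or if a joint passes its speed limit or range.

## Working session

There is one attempt and no reset: what is moved stays moved. The work goes in short steps, Python scripts to look and compute and a tool call to move; the robot and the scene stay as the last step left them, time stands still between calls to the robot, and variables do not carry over. Pictures are saved under pics/ and viewed, at most 10 in all, crops included, and the job is handed in when it is done.

Besides the shell and the picture viewer there is one more tool, called after "Call:" as name(argument=value, ...) on one line, values as JSON. play_rows: Moves the arm, as the interface text tells. Its arguments: {"type":"object","properties":{"deltas":{"type":"array"}},"required":["deltas"]}

```bash
mkdir -p pics; ls; python3 - <<'E'
from cell import *
import cv2,numpy as np
np.set_printoptions(precision=3,suppress=True)
for n in("scene","top"):
    i=get_image(n);cv2.imwrite(f"pics/{n}0.png",i[:,:,::-1]);c=camera_info(n);print({k:c[k] for k in("fx","fy","cx","cy")},np.array(c["T"]))
print(read_state())
E
```

```text
pics
{'fx': 415.3081021148288, 'fy': 415.3081021148288, 'cx': 324.25420907143047, 'cy': 201.64831188276483} [[  -0.661    0.448   -0.602 1134.919]
 [   0.751    0.408   -0.52   496.345]
 [   0.013   -0.795   -0.606  653.248]
 [   0.       0.       0.       1.   ]]
{'fx': 493.78203704108824, 'fy': 493.78203704108824, 'cx': 310.99787313588524, 'cy': 202.27463128330245} [[   0.026   -0.997    0.072  489.264]
 [  -1.      -0.026    0.003   42.33 ]
 [  -0.001   -0.072   -0.997 1204.728]
 [   0.       0.       0.       1.   ]]
{'clock': 0.1, 'qpos': array([ 1.184,  0.629,  0.038,  1.518, -0.027,  0.996, -0.02 ]), 'qd': array([ 0.001, -0.002,  0.001, -0.003, -0.   ,  0.001, -0.   ]), 'tau': array([  0.003, -56.454,   1.231, -19.398,   0.011,   0.005,   0.   ]), 'eef_pos': array([ 204.846, -616.302,  230.467]), 'tool_rot': array([-3.14 ,  0.   ,  0.321]), 'force': array([0.379, 0.161, 0.406]), 'torque': array([-0.001, -0.002, -0.018]), 'gripper_force': 0.0, 'width': 85.76736040873621}
```

View pics/top0.png

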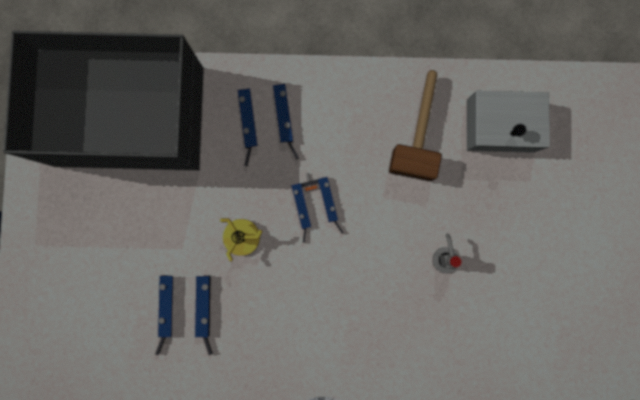

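View pics/scene0.png

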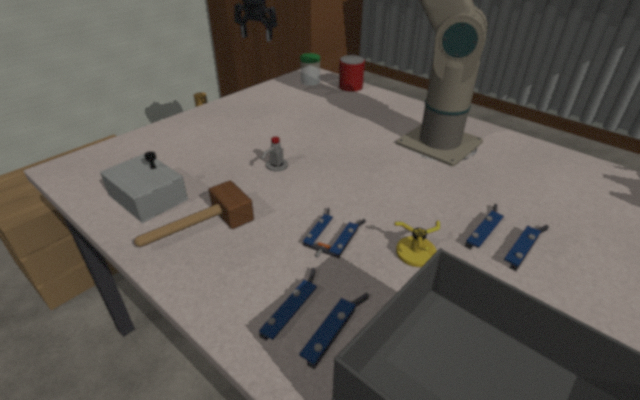

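The top view shows three blue-lipped shoes: (267,115), (316,205) and (185,307). The one at (316,205) is the narrowest and the only one with an orange buffer, so it fits the job. Its mouth faces down the image. The chrome pump with the red button is at (447,260), the sprinkler at (241,237) and the mallet at (416,160). I'll confirm with an enlarged crop.

```bash
python3 - <<'E'
import cv2,numpy as np
i=cv2.imread("pics/top0.png")
a=cv2.resize(i[165:245,280:360],None,fx=5,fy=5,interpolation=cv2.INTER_CUBIC)
b=cv2.resize(i[220:300,415:495],None,fx=5,fy=5,interpolation=cv2.INTER_CUBIC)
cv2.imwrite("pics/crop1.png",np.hstack([a,b]))
j=cv2.imread("pics/scene0.png")
a=cv2.resize(j[195:275,295:375],None,fx=5,fy=5,interpolation=cv2.INTER_CUBIC)
b=cv2.resize(j[115:195,235:315],None,fx=5,fy=5,interpolation=cv2.INTER_CUBIC)
cv2.imwrite("pics/crop2.png",np.hstack([a,b]))
E
```

```text
(no output)
```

View pics/crop1.png

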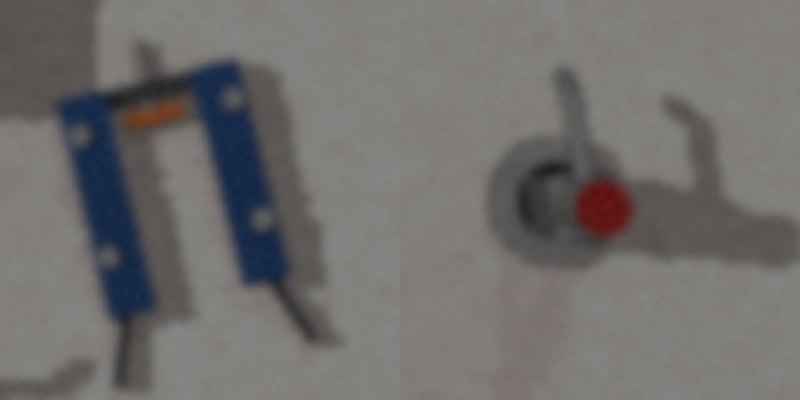

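View pics/crop2.png

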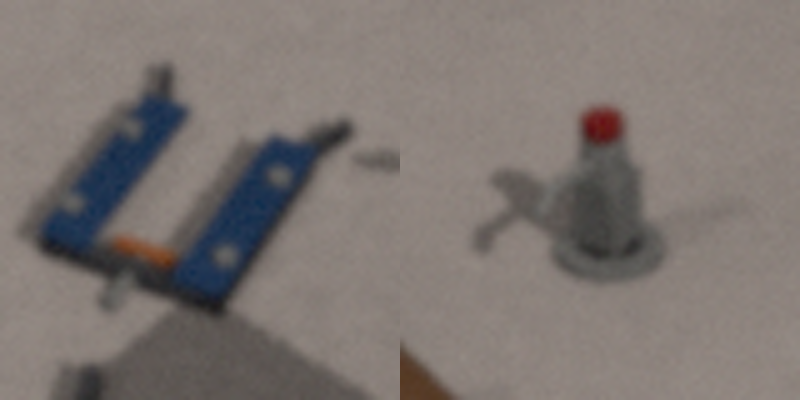

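Crop 1 confirms the small shoe (lips at about 284–338, 177–229 px) with the orange buffer at its upper end. The pump's foot centre is at about (446,260) px, the button at (455,261) and the spout tip at (448,234). Next I'll measure from these pixels.

```bash
cat > h.py <<'E'
import cv2,numpy as np
from cell import *
np.set_printoptions(precision=2,suppress=True)
def ray(n,u,v,z):
    c=camera_info(n);T=np.array(c["T"]);d=T[:3,:3]@[(u-c["cx"])/c["fx"],(v-c["cy"])/c["fy"],1];o=T[:3,3]
    return (o+d*(z-o[2])/d[2])[:2]
def blobs(img,mask,box,n):
    u0,v0,u1,v1=box;m=np.zeros(img.shape[:2],np.uint8);m[v0:v1,u0:u1]=mask[v0:v1,u0:u1]
    cs,_=cv2.findContours(m,cv2.RETR_EXTERNAL,cv2.CHAIN_APPROX_NONE);return sorted(cs,key=cv2.contourArea)[-n:]
def cen(c):
    m=cv2.moments(c);return m["m10"]/m["m00"],m["m01"]/m["m00"]
def poly(n,c,z): return np.array([ray(n,*p[0],z) for p in c],np.float32).reshape(-1,1,2)
E
python3 - <<'E'
from h import *
for n,bs,bp in(("top",(275,165,360,240),(415,220,495,300)),("scene",(295,200,375,265),(235,115,315,195))):
    i=cv2.imread(f"pics/{n}0.png").astype(int);B,G,R=i[...,0],i[...,1],i[...,2]
    blue=((B-R>25)*255).astype(np.uint8);red=((R-G>35)*255).astype(np.uint8);org=((R-B>35)*255).astype(np.uint8)
    print(n)
    C=[]
    for c in blobs(i,blue,bs,2):
        (ctr,wh,a)=cv2.minAreaRect(poly(n,c,16.5));bx=cv2.boxPoints((ctr,wh,a));C.append(ctr)
        e=[bx[1]-bx[0],bx[2]-bx[1]];e=max(e,key=np.linalg.norm);e=e*np.sign(e[0])
        print(" lip",np.array(ctr),np.array(wh),"yaw",np.degrees(np.arctan2(e[1],e[0])),"cen",ray(n,*cen(c),16.5))
    d=np.subtract(*C);d=d*np.sign(d[1]);print(" ctr",np.mean(C,0),"gap",np.hypot(*d),"yaw",np.degrees(np.arctan2(-d[0],d[1])))
    for c in blobs(i,org,bs,1): print(" orange",ray(n,*cen(c),9),cv2.contourArea(c))
    for c in blobs(i,red,bp,1): print(" button",ray(n,*cen(c),90 if n=="top" else 86),cv2.contourArea(c))
q=lambda a,b,z:ray("top",(a-400+.5)/5-.5+415,(b+.5)/5-.5+220,z)
print("foot",q(555,201,7),"tip",q(565,72,66),"button",q(604,208,90))
q=lambda a,b,z:ray("scene",(a-400+.5)/5-.5+235,(b+.5)/5-.5+115,z)
print("foot sc",q(609,248,6),"tip",q(500,182,66),"buttontop",q(602,116,90))
E
```

```text
top
 lip [567.1  70. ] [107.24  22.29] yaw 14.031917 cen [567.37  68.93]
 lip [583.52   6.74] [106.19  22.91] yaw 15.313797 cen [583.95   6.51]
 ctr [575.31  38.37] gap 65.35799781724234 yaw 14.548569315482737
 orange [611.67  47.63] 30.0
 button [ 445.79 -281.58] 83.5
scene
 lip [589.95   6.61] [111.65  24.14] yaw 16.61815 cen [594.42   9.35]
 lip [571.7   71.45] [112.17  23.74] yaw 14.99951 cen [576.22  71.94]
 ctr [580.83  39.03] gap 67.36127193417687 yaw 15.72090356282033
 orange [615.61  47.4 ] 31.0
 button [ 448.2  -281.92] 28.5
foot [ 445.28 -282.42] tip [ 506.59 -270.65] button [ 445.77 -281.91]
foot sc [ 450.28 -280.87] tip [ 507.29 -302.98] buttontop [ 446.58 -283.49]
```

```bash
python3 - <<'E'
from h import *
def proj(n,P):
    c=camera_info(n);T=np.linalg.inv(np.array(c["T"]));p=T[:3,:3]@P+T[:3,3];return np.array([c["fx"]*p[0]/p[2]+c["cx"],c["fy"]*p[1]/p[2]+c["cy"]])
out=[]
for n,o in(("top",(415,220)),("scene",(235,115))):
    i=cv2.imread(f"pics/{n}0.png")[o[1]:o[1]+80,o[0]:o[0]+80];i=cv2.convertScaleAbs(cv2.resize(i,None,fx=5,fy=5,interpolation=cv2.INTER_CUBIC),alpha=1.6)
    def dot(P,col,r=2): 
        p=(proj(n,np.array(P,float))-o+.5)*5-.5;cv2.circle(i,tuple(int(round(k)) for k in p),r,col,-1)
    x,y=446.2,-282
    for t in np.linspace(0,6.28,40): dot((x+32*np.cos(t),y+32*np.sin(t),8),(0,255,0),1); dot((x+13*np.cos(t),y+13*np.sin(t),90),(255,255,0),1)
    for yaw,col in((10.6,(0,255,255)),(0,(255,0,255)),(-15,(255,0,0))):
        a=np.radians(yaw)
        for r in(15,30,45,65): dot((x+r*np.cos(a),y+r*np.sin(a),66),col)
    out.append(i)
cv2.imwrite("pics/ov.png",np.hstack(out))
E
```

```text
(no output)
```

View pics/ov.png

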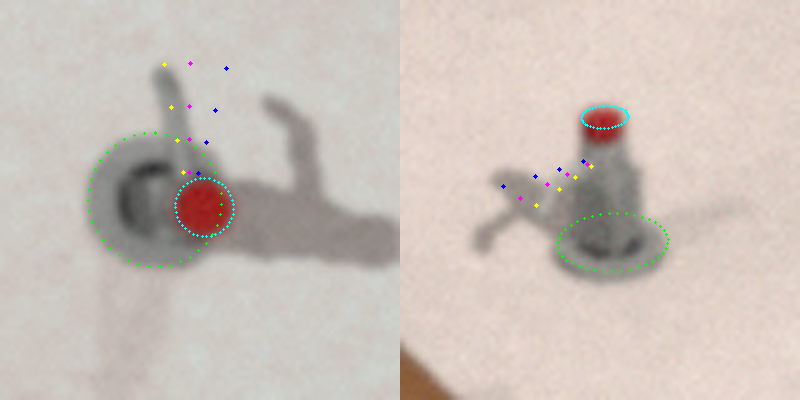

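The overlay in the top view fits: pump axis at about (446,-282), spout yaw about 11–12°. In the scene view the model agrees to about 2 mm. The shoe centre is at about (576,38.5), yaw about 14.7°. I'll move above the pump now.

Call:
play_rows(deltas=[37,-27,11,0,0,0.012,1,74,-54,22,0,0,0.025,1,111,-80,33,0,0,0.037,1,149,-107,44,0,0,0.049,1,186,-134,56,0,0,0.062,1,223,-161,67,0,0,0.074,1,260,-188,78,0,0,0.086,1,297,-214,89,0,0,0.099,1,334.5,-241,100,0,0,0.111,1,334.5,-241,100,0,0,0.111,1])

```text
clock: 1.35
eef_pos: [448.6, -277.9, 130.2]
tool_rot: [-3.138, -0.0, 0.218]
force: [-0.2, 0.5, 0.7]
width: 85.0
gripper_force: 0.0
```

Call:
play_rows(deltas=[0,0,0,0,0,0,1,0,0,0,0,0,0,1,0,0,0,0,0,0,1])

```text
clock: 1.72
eef_pos: [445.8, -283.9, 131.6]
tool_rot: [3.141, -0.0, 0.207]
force: [-0.9, -0.4, -0.3]
width: 85.9
gripper_force: 0.0
```

```bash
python3 - <<'E'
from h import *
for n in("scene","top"):
    i=get_image(n);cv2.imwrite(f"pics/{n}1.png",i[:,:,::-1])
print(read_state()["eef_pos"],read_state()["tool_rot"])
i=cv2.imread("pics/scene1.png")[60:190,210:370];j=cv2.imread("pics/top1.png")[180:310,370:530]
cv2.imwrite("pics/v1.png",cv2.resize(np.hstack([i,j]),None,fx=2.5,fy=2.5,interpolation=cv2.INTER_CUBIC))
E
```

```text
[ 446.05 -283.46  131.51] [ 3.14 -0.    0.21]
```

View pics/v1.png

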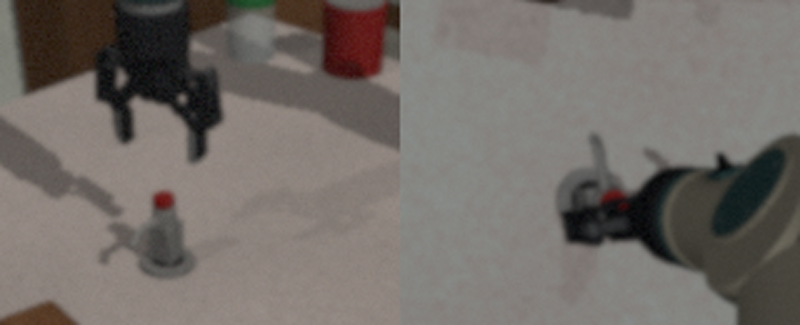

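The fingers straddle the pump with clear space on both sides. I'll descend.

Call:
play_rows(deltas=[0,-1,25,0,0,0,1,0,-1,50,0,0,0,1,0,-1,75,0,0,0,1,0,-1,92,0,0,0,1,0,-1,102,0,0,0,1,0,-1,107,0,0,0,1,0,-1,107,0,0,0,1,0,-1,107,0,0,0,1,0,-1,107,0,0,0,1])

```text
clock: 2.95
eef_pos: [446.6, -281.8, 24.8]
tool_rot: [3.141, -0.001, 0.21]
force: [0.4, -0.1, 0.0]
width: 85.4
gripper_force: 0.0
```

Call:
play_rows(deltas=[0,0,0,0,0,0,0.8,0,0,0,0,0,0,0.65,0,0,0,0,0,0,0.5,0,0,0,0,0,0,0.42,0,0,0,0,0,0,0.36,0,0,0,0,0,0,0.3,0,0,0,0,0,0,0,0,0,0,0,0,0,0,0,0,0,0,0,0,0])

```text
clock: 4.08
eef_pos: [446.9, -282.7, 24.8]
tool_rot: [3.14, -0.001, 0.209]
force: [0.0, -4.2, 5.3]
width: 29.2
gripper_force: 60.1
```

Call:
play_rows(deltas=[0,0,-6,0,0,0,0,0,0,-16,0,0,0,0,0,0,-16,0,0,0,0,0,0,-16,0,0,0,0,0,0,-16,0,0,0,0])

```text
clock: 4.7
eef_pos: [446.0, -281.4, 40.1]
tool_rot: [-3.141, 0.0, 0.21]
force: [0.7, -0.6, -5.0]
width: 29.6
gripper_force: 59.8
```

Call:
play_rows(deltas=[5,-15,0,0,0,0,0,17,-50,0,0,0,-0.01,0,30,-90,0,0,0,-0.02,0,45,-135,0,0,0,-0.03,0,60,-180,0,0,0,-0.04,0,73,-220,0,0,0,-0.048,0,84,-255,0,0,0,-0.048,0,90,-274,0,0,0,-0.048,0,93,-282,0,0,0,-0.048,0,93,-282,0,0,0,-0.048,0])

```text
clock: 5.95
eef_pos: [478.3, 14.1, 40.3]
tool_rot: [-3.142, 0.0, 0.259]
force: [-0.6, -0.5, -5.7]
width: 29.3
gripper_force: 60.3
```

Call:
play_rows(deltas=[0,0,0,0,0,0,0,0,0,0,0,0,0,0,0,0,0,0,0,0,0])

```text
clock: 6.32
eef_pos: [478.4, 12.8, 40.3]
tool_rot: [3.141, 0.0, 0.256]
force: [-0.7, -0.6, -5.3]
width: 29.0
gripper_force: 60.3
```

```bash
python3 - <<'E'
from h import *
for n in("scene","top"):
    i=get_image(n);cv2.imwrite(f"pics/{n}2.png",i[:,:,::-1])
print(read_state()["eef_pos"],read_state()["tool_rot"],read_state()["force"])
i=cv2.imread("pics/scene2.png")[150:280,280:440];j=cv2.imread("pics/top2.png")[160:290,260:420]
cv2.imwrite("pics/v2.png",cv2.resize(np.hstack([i,j]),None,fx=2.5,fy=2.5,interpolation=cv2.INTER_CUBIC))
E
```

```text
[478.46  13.08  40.34] [ 3.14 -0.    0.26] [ 0.11  0.   -5.07]
```

View pics/v2.png

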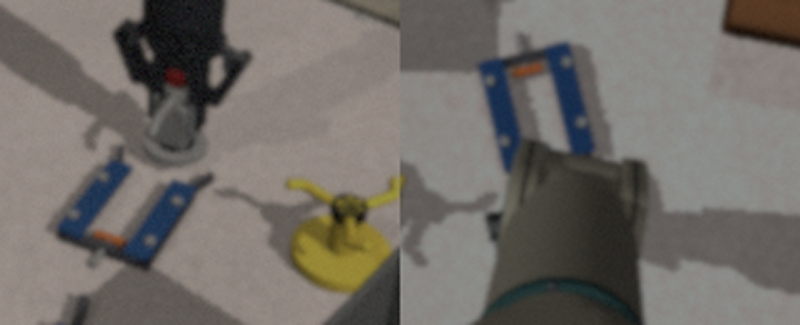

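The pump stands over the mouth, well aligned, with the buffer visible between the lips. I'll lower it until the foot hovers about 1 mm above the bench.

Call:
play_rows(deltas=[0,0,6,0,0,0,0,0,0,12,0,0,0,0,0,0,14.5,0,0,0,0,0,0,14.5,0,0,0,0,0,0,14.5,0,0,0,0])

```text
clock: 7.05
eef_pos: [478.5, 13.5, 25.8]
tool_rot: [3.142, -0.0, 0.258]
force: [0.4, -0.0, -5.6]
width: 29.2
gripper_force: 60.3
```

Call:
play_rows(deltas=[3,0,0,0,0,0,0,6,0,0,0,0,0,0,9,0,0,0,0,0,0,12,0,0,0,0,0,0,15,0,0,0,0,0,0,18,0,0,0,0,0,0,21,0,0,0,0,0,0,24,0,0,0,0,0,0,27,0,0,0,0,0,0,30,0,0,0,0,0,0])

```text
clock: 8.3
eef_pos: [507.6, 21.2, 25.8]
tool_rot: [-3.142, 0.0, 0.258]
force: [0.4, -0.5, -5.1]
width: 29.7
gripper_force: 60.3
```

Call:
play_rows(deltas=[2,0,0,0,0,0,0,4,0,0,0,0,0,0,6,0,0,0,0,0,0,8,0,0,0,0,0,0])

```text
clock: 8.8
eef_pos: [514.7, 22.7, 25.7]
tool_rot: [3.141, 0.001, 0.257]
force: [-0.7, -1.6, -3.9]
width: 29.0
gripper_force: 60.3
```

Call:
play_rows(deltas=[1,0,0,0,0,0,0,2,0,0,0,0,0,0,3,0,0,0,0,0,0,3,0,0,0,0,0,0])

```text
clock: 9.3
eef_pos: [517.5, 22.8, 25.7]
tool_rot: [3.141, 0.001, 0.257]
force: [-1.3, -4.9, -5.5]
width: 29.3
gripper_force: 60.3
```

The left guide is pushing the pump toward −y, so I'll shift along tool +y.

Call:
play_rows(deltas=[-0.5,0.8,0,0,0,0,0,-0.5,0.8,0,0,0,0,0,-0.5,0.8,0,0,0,0,0])

```text
clock: 9.68
eef_pos: [517.8, 22.7, 25.8]
tool_rot: [3.141, 0.0, 0.258]
force: [-1.5, -4.2, -6.6]
width: 29.1
gripper_force: 60.2
```

Call:
play_rows(deltas=[0,1,0,0,0,0,0,0,1.5,0,0,0,0,0,0,1.5,0,0,0,0,0,0,1.5,0,0,0,0,0])

```text
clock: 10.18
eef_pos: [518.7, 22.3, 26.0]
tool_rot: [-3.141, -0.001, 0.258]
force: [0.8, 0.7, -5.4]
width: 29.2
gripper_force: 60.4
```

Call:
play_rows(deltas=[0.5,0.8,0,0,0,0,0,1.5,0.8,0,0,0,0,0,2.5,0.8,0,0,0,0,0,2.5,0.8,0,0,0,0,0])

```text
clock: 10.68
eef_pos: [521.0, 21.5, 25.8]
tool_rot: [3.142, -0.0, 0.258]
force: [0.2, 0.7, -3.9]
width: 29.2
gripper_force: 60.4
```

Call:
play_rows(deltas=[1,0,0,0,0,0,0,2,0,0,0,0,0,0,3,0,0,0,0,0,0,3,0,0,0,0,0,0])

```text
clock: 11.18
eef_pos: [523.8, 22.3, 25.8]
tool_rot: [3.142, -0.0, 0.258]
force: [-0.1, -1.1, -4.9]
width: 29.3
gripper_force: 60.4
```

Call:
play_rows(deltas=[1.5,0,0,0,0,0,0,3,0,0,0,0,0,0,4.5,0,0,0,0,0,0,6,0,0,0,0,0,0])

```text
clock: 11.68
eef_pos: [529.7, 23.8, 25.8]
tool_rot: [3.142, -0.0, 0.258]
force: [-0.0, -1.4, -4.1]
width: 29.3
gripper_force: 60.4
```

Call:
play_rows(deltas=[1.5,0,0,0,0,0,0,3,0,0,0,0,0,0,4.5,0,0,0,0,0,0,6,0,0,0,0,0,0])

```text
clock: 12.18
eef_pos: [535.4, 25.3, 25.8]
tool_rot: [3.142, 0.0, 0.258]
force: [-0.2, 1.1, -5.8]
width: 29.6
gripper_force: 60.4
```

Call:
play_rows(deltas=[1.5,0,0,0,0,0,0,3,0,0,0,0,0,0,4.5,0,0,0,0,0,0,6,0,0,0,0,0,0])

```text
clock: 12.68
eef_pos: [541.2, 26.8, 25.8]
tool_rot: [3.142, -0.0, 0.258]
force: [-0.5, -0.2, -4.9]
width: 29.1
gripper_force: 60.4
```

Call:
play_rows(deltas=[1.5,0,0,0,0,0,0,3,0,0,0,0,0,0,4.5,0,0,0,0,0,0,6,0,0,0,0,0,0])

```text
clock: 13.18
eef_pos: [547.0, 28.3, 25.8]
tool_rot: [3.142, 0.0, 0.258]
force: [-0.6, -0.1, -4.7]
width: 29.4
gripper_force: 60.4
```

Call:
play_rows(deltas=[1,0,0,0,0,0,0,2,0,0,0,0,0,0,3,0,0,0,0,0,0,4,0,0,0,0,0,0,5,0,0,0,0,0,0,6,0,0,0,0,0,0,7,0,0,0,0,0,0,8,0,0,0,0,0,0])

```text
clock: 14.18
eef_pos: [554.7, 30.4, 25.8]
tool_rot: [3.142, 0.0, 0.258]
force: [0.1, 0.6, -5.2]
width: 29.2
gripper_force: 60.4
```

Call:
play_rows(deltas=[1,0,0,0,0,0,0,2,0,0,0,0,0,0,2,0,0,0,0,0,0])

```text
clock: 14.55
eef_pos: [556.7, 30.9, 25.8]
tool_rot: [3.142, -0.0, 0.258]
force: [0.4, 0.3, -5.1]
width: 29.3
gripper_force: 60.4
```

Call:
play_rows(deltas=[1,0,0,0,0,0,0,2,0,0,0,0,0,0,2,0,0,0,0,0,0])

```text
clock: 14.92
eef_pos: [558.7, 31.4, 25.8]
tool_rot: [3.142, -0.0, 0.258]
force: [-0.3, -0.1, -4.9]
width: 29.1
gripper_force: 60.4
```

Call:
play_rows(deltas=[1,0,0,0,0,0,0,2,0,0,0,0,0,0,3,0,0,0,0,0,0])

```text
clock: 15.3
eef_pos: [561.6, 32.2, 25.8]
tool_rot: [3.142, -0.0, 0.258]
force: [-0.6, -0.1, -4.5]
width: 29.3
gripper_force: 60.4
```

Call:
play_rows(deltas=[1,0,0,0,0,0,0,2,0,0,0,0,0,0,3,0,0,0,0,0,0])

```text
clock: 15.68
eef_pos: [564.4, 33.0, 25.8]
tool_rot: [-3.142, -0.0, 0.258]
force: [-0.0, -0.6, -5.2]
width: 29.3
gripper_force: 60.4
```

Call:
play_rows(deltas=[1,0,0,0,0,0,0,2,0,0,0,0,0,0,3,0,0,0,0,0,0])

```text
clock: 16.05
eef_pos: [567.3, 33.7, 25.8]
tool_rot: [3.142, -0.0, 0.258]
force: [-0.0, -0.0, -4.7]
width: 29.1
gripper_force: 60.4
```

Call:
play_rows(deltas=[0.7,0,0,0,0,0,0,1.4,0,0,0,0,0,0,2,0,0,0,0,0,0])

```text
clock: 16.42
eef_pos: [569.2, 34.2, 25.8]
tool_rot: [3.142, -0.0, 0.258]
force: [0.1, -0.6, -4.8]
width: 28.9
gripper_force: 60.4
```

Call:
play_rows(deltas=[0.7,0,0,0,0,0,0,1.4,0,0,0,0,0,0,2,0,0,0,0,0,0])

```text
clock: 16.8
eef_pos: [571.2, 34.7, 25.8]
tool_rot: [-3.142, -0.0, 0.258]
force: [-0.2, -0.5, -5.4]
width: 29.1
gripper_force: 60.4
```

Call:
play_rows(deltas=[0.7,0,0,0,0,0,0,1.4,0,0,0,0,0,0,2,0,0,0,0,0,0])

```text
clock: 17.18
eef_pos: [573.1, 35.2, 25.8]
tool_rot: [3.142, -0.0, 0.258]
force: [-0.4, -0.7, -3.9]
width: 29.2
gripper_force: 60.4
```

Call:
play_rows(deltas=[0.7,0,0,0,0,0,0,1.4,0,0,0,0,0,0,2,0,0,0,0,0,0])

```text
clock: 17.55
eef_pos: [575.0, 35.7, 25.8]
tool_rot: [3.142, -0.0, 0.258]
force: [0.3, -0.8, -4.0]
width: 29.3
gripper_force: 60.4
```

Call:
play_rows(deltas=[0.7,0,0,0,0,0,0,1.5,0,0,0,0,0,0,1.5,0,0,0,0,0,0])

```text
clock: 17.92
eef_pos: [576.6, 36.1, 25.8]
tool_rot: [3.142, -0.0, 0.258]
force: [-0.2, 0.2, -4.6]
width: 29.0
gripper_force: 60.4
```

Call:
play_rows(deltas=[0.7,0,0,0,0,0,0,1.5,0,0,0,0,0,0,1.5,0,0,0,0,0,0])

```text
clock: 18.3
eef_pos: [578.0, 36.5, 25.9]
tool_rot: [3.142, -0.0, 0.258]
force: [-0.2, 0.1, -5.2]
width: 29.1
gripper_force: 60.4
```

Call:
play_rows(deltas=[0.5,0,0,0,0,0,0,1,0,0,0,0,0,0,1.5,0,0,0,0,0,0])

```text
clock: 18.68
eef_pos: [579.1, 36.8, 25.8]
tool_rot: [-3.142, 0.001, 0.258]
force: [-0.1, -0.9, -4.7]
width: 29.3
gripper_force: 60.4
```

Call:
play_rows(deltas=[0.5,0,0,0,0,0,0,1,0,0,0,0,0,0,1,0,0,0,0,0,0])

```text
clock: 19.05
eef_pos: [579.2, 36.9, 25.6]
tool_rot: [-3.141, 0.002, 0.258]
force: [-3.8, 0.4, -3.2]
width: 29.3
gripper_force: 60.5
```

Contact. I'll build the push up gently.

Call:
play_rows(deltas=[0.4,0,0,0,0,0,0,0.8,0,0,0,0,0,0,0.8,0,0,0,0,0,0])

```text
clock: 19.42
eef_pos: [579.3, 36.9, 25.6]
tool_rot: [-3.141, 0.003, 0.258]
force: [-5.7, -1.4, -2.2]
width: 29.5
gripper_force: 60.7
```

Call:
play_rows(deltas=[0.4,0,0,0,0,0,0,0.7,0,0,0,0,0,0,0.7,0,0,0,0,0,0,0.7,0,0,0,0,0,0,0.7,0,0,0,0,0,0])

```text
clock: 20.05
eef_pos: [579.3, 36.9, 25.4]
tool_rot: [-3.141, 0.005, 0.257]
force: [-6.2, -1.1, -2.0]
width: 29.1
gripper_force: 60.7
```

Call:
play_rows(deltas=[0.3,0,0,0,0,0,0,0.6,0,0,0,0,0,0,0.6,0,0,0,0,0,0,0.6,0,0,0,0,0,0,0.6,0,0,0,0,0,0,0.6,0,0,0,0,0,0])

```text
clock: 20.8
eef_pos: [579.4, 37.0, 25.3]
tool_rot: [-3.141, 0.006, 0.257]
force: [-7.6, -1.2, -0.6]
width: 29.0
gripper_force: 60.8
```

About 7.7 N held for over half a second. Now I'll ease the push, set the foot on the bench and release.

Call:
play_rows(deltas=[0,0,0,0,0,0,0,0,0,0,0,0,0,0,-0.7,0,0,0,0,0,0,-1.5,0,0.4,0,0,0,0,-1.8,0,0.8,0,0,0,0,-1.8,0,0.8,0,0,0,0])

```text
clock: 21.55
eef_pos: [579.3, 36.9, 24.9]
tool_rot: [-3.141, 0.003, 0.258]
force: [-6.1, -1.7, -1.6]
width: 29.0
gripper_force: 60.9
```

Call:
play_rows(deltas=[-0.5,0,0,0,0,0,0,-1,0,0,0,0,0,0,-1,0,0.3,0,0,0,0,-1,0,0.3,0,0,0,0])

```text
clock: 22.05
eef_pos: [579.2, 36.9, 24.9]
tool_rot: [-3.141, 0.001, 0.258]
force: [-5.5, -0.9, -0.6]
width: 29.2
gripper_force: 61.0
```

Call:
play_rows(deltas=[-0.5,0,0,0,0,0,0,-1,0,0,0,0,0,0,-1,0,0,0,0,0,0,-1,0,0,0,0,0,0])

```text
clock: 22.55
eef_pos: [579.1, 36.8, 24.8]
tool_rot: [3.141, -0.001, 0.258]
force: [-3.7, -0.8, -1.6]
width: 29.2
gripper_force: 60.8
```

Call:
play_rows(deltas=[-0.3,0,0,0,0,0,0,-0.3,0,0,0,0,0,0.45,-0.3,0,0,0,0,0,0.45,-0.3,0,0,0,0,0,0.6,-0.3,0,0,0,0,0,0.75,-0.3,0,0,0,0,0,0.9,-0.3,0,0,0,0,0,0.9])

```text
clock: 23.42
eef_pos: [578.4, 36.6, 24.7]
tool_rot: [3.142, -0.0, 0.258]
force: [0.6, 0.2, 0.1]
width: 76.8
gripper_force: 0.0
```

```bash
python3 - <<'E'
from h import *
s=read_state();print(s["eef_pos"],s["tool_rot"],s["force"],s["width"],s["qpos"])
i=get_image("scene");cv2.imwrite("pics/scene3.png",i[:,:,::-1])
cv2.imwrite("pics/v3.png",cv2.resize(i[150:280,260:420,::-1],None,fx=4,fy=4,interpolation=cv2.INTER_CUBIC))
E
```

```text
[578.42  36.61  24.73] [ 3.14 -0.    0.26] [0.61 0.23 0.08] 76.7681005396296 [-0.21  0.83  0.16  1.86 -0.26  0.47 -1.18]
```

View pics/v3.png

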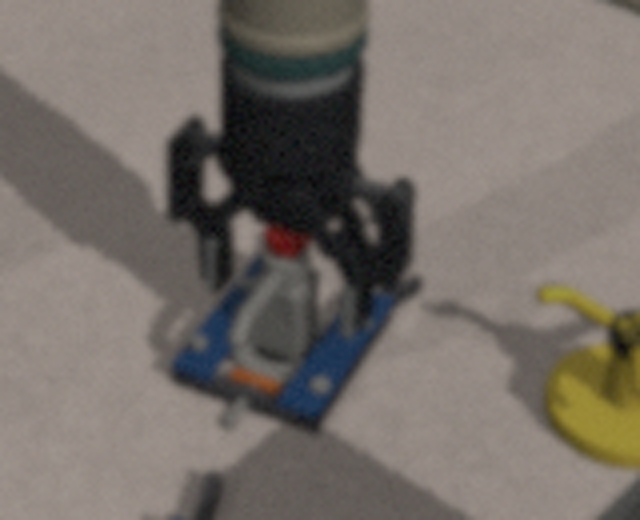

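The pump stands upright in the shoe with its foot against the orange buffer, and the fingers are clear. I'll go straight up and shut the fingers.

Call:
play_rows(deltas=[0,0,-5,0,0,0,0.9,0,0,-20,0,0,0,0.9,0,0,-45,0,0,0,0.9,0,0,-70,0,0,0,0.9,0,0,-85,0,0,0,0.9,0,0,-95,0,0,0,0.6,0,0,-95,0,0,0,0.2,0,0,-95,0,0,0,0,0,0,-95,0,0,0,0,0,0,-95,0,0,0,0])

```text
clock: 24.72
eef_pos: [578.1, 36.6, 119.2]
tool_rot: [-3.141, 0.001, 0.258]
force: [0.6, -0.6, -0.1]
width: 0.2
gripper_force: 0.0
```

Call:
play_rows(deltas=[0,0,5,0,0,0,0,0,0,11,0,0,0,0,0,0,17,0,0,0,0,0,0,22,0,0,0,0,0,0,24,0,0,0,0,0,0,24,0,0,0,0,0,0,24,0,0,0,0])

```text
clock: 25.6
eef_pos: [578.5, 36.6, 95.9]
tool_rot: [3.141, -0.0, 0.258]
force: [0.3, 0.2, 0.3]
width: -0.2
gripper_force: 0.0
```

Call:
play_rows(deltas=[0,0,2,0,0,0,0,0,0,4,0,0,0,0,0,0,6,0,0,0,0,0,0,8,0,0,0,0,0,0,10,0,0,0,0,0,0,10,0,0,0,0])

```text
clock: 26.35
eef_pos: [578.4, 36.6, 85.8]
tool_rot: [-3.142, -0.0, 0.258]
force: [-1.3, -0.5, 3.9]
width: 0.2
gripper_force: 2.1
```

Call:
play_rows(deltas=[0,0,1,0,0,0,0,0,0,2,0,0,0,0,0,0,2.5,0,0,0,0,0,0,2.5,0,0,0,0])

```text
clock: 26.85
eef_pos: [578.4, 36.7, 84.0]
tool_rot: [-3.141, -0.0, 0.258]
force: [-2.3, 0.3, 10.5]
width: -0.2
gripper_force: 5.3
```

The button is bottomed out (z = 84.0, 10.5 N). I'll hold briefly, then release straight up.

Call:
play_rows(deltas=[0,0,0,0,0,0,0,0,0,0,0,0,0,0,0,0,-2,0,0,0,0,0,0,-4,0,0,0,0,0,0,-7,0,0,0,0,0,0,-11,0,0,0,0,0,0,-20,0,0,0,0,0,0,-40,0,0,0,0,0,0,-70,0,0,0,0,0,0,-100,0,0,0,0])

```text
clock: 28.1
eef_pos: [578.3, 36.6, 184.4]
tool_rot: [3.141, 0.0, 0.258]
force: [0.4, -0.1, -0.7]
width: 0.1
gripper_force: 0.0
```

Call:
play_rows(deltas=[-30,0,0,0,0,0,0,-70,0,0,0,0,0,0,-100,0,0,0,0,0,0,-100,0,0,0,0,0,0,-100,0,0,0,0,0,0])

```text
clock: 28.72
eef_pos: [483.0, 11.4, 183.8]
tool_rot: [3.141, -0.002, 0.258]
force: [0.2, 0.3, 0.4]
width: 0.3
gripper_force: 0.0
```

```bash
python3 - <<'E'
from h import *
s=read_state();print(s["eef_pos"],s["force"])
j=get_image("top");i=get_image("scene")
v=np.hstack([i[150:280,260:420,::-1],j[150:280,240:400,::-1]])
cv2.imwrite("pics/v4.png",cv2.resize(v,None,fx=2.5,fy=2.5,interpolation=cv2.INTER_CUBIC))
E
```

```text
[482.98  11.38 183.77] [0.18 0.28 0.45]
```

View pics/v4.png

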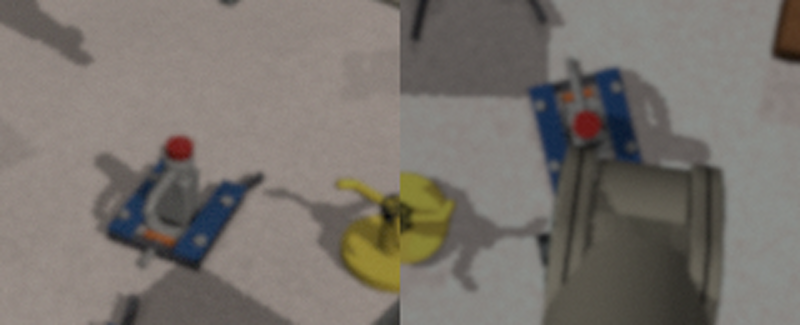

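The pump stands upright against the buffer with the button back up, the sprinkler is where it was, and the arm is clear. I'll hand it in.

```bash
python3 -c "
from cell import *
print(finish_job())"
```

```text
the job is handed in; nothing more can be done
None
```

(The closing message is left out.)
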